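Set the recessed limit knob and store it

ROBOT

A 6-joint arm with a two-finger parallel gripper is mounted at the origin on the work surface. World frame = base frame: x ahead of the robot, y to its left, z up, the work surface at z = 0. Lengths are in m, angles in rad, forces in N, time in s.
With the tool pointing down it reaches from about 0.275 to 0.725 m from the base axis. Payload 5.6 kg.
Tool frame: the origin (TCP) lies midway between the tips of the shut fingers; the grasp point (between the pads) lies 19 mm behind it; y points along the fingers, x is the direction in which the jaws open and shut, and the axes are right-handed (so a half turn about y gives the same grasp; the last joint's range is limited). The gripper opens to 85 mm and grips with 20 to 120 N. Pads are 22 mm wide; open, the fingers measure 114 mm over their backs; the gripper's body (76 mm by 85 mm) begins 54 mm behind the grasp point. The pads swing forward as they close: fully open they stand 13 mm farther back than shut.
Start: joints at [1.432, 0.255, 0.108, 0, -1.424, -0.285], TCP at [0.226, 0.501, 0.231] pointing down, gripper open.
Joint ranges: [-2.95, 2.95], [-1.21, 1.97], [-1.09, 1.5], [-2.87, 1.71], [-2.94, -0.07], [-3.05, 3.05]. Speed limits (rad/s): [2.57, 2.57, 3.14, 3.14, 3.14, 3.14].

INTERFACE

Orientations are given as [roll, pitch, yaw] about the fixed x, y, z axes, in that order (R = Rz(yaw) Ry(pitch) Rx(roll)).
In Python, from bench import readout, snapshot, get_calibration, robot gives the robot as it stands.
- The arm moves only by the shell command python3 -m pendant 'ROWS' [FORCE]. ROWS is JSON, a list of rows, each an object with "translation": the shift along the world's x, y, z in m, a list of three; "turn": the turn, a rotation vector about the world's x, y, z in rad, a list of three; "claw": the opening in per cent of the stroke, from 0 (shut) to 100 (fully open). In form: [{"translation": [dx, dy, dz], "turn": [wx, wy, wz], "claw": claw}, ...]. A call has exactly 10 rows; each row is the pose to reach, as a shift and turn from the pose measured when the call began; what a row does not reach only later rows make up. A row lasts 1/8 s, in which the tool goes at most 62.5 mm and 10.7 degrees, less where a joint would pass 70% of its speed; a pose out of reach is approached as far as the arm can. A call with a gripper value outside its range is refused whole. The fingers move at their own pace and stop on an object; FORCE is the grip in N (left out, the last holds). Time passes only in rows, so rows that repeat a pose let the fingers close, or fill a call up. It gives the time, the measured TCP pose, the force and the opening at its end, in the units of the state.
- readout.get_state(): the state, without advancing time (a new reading comes with each control period).
- snapshot(name): name is "scene" or "top" or "wrist"; returns the picture (480x640x3 uint8, red, green, blue); there is no depth.
- get_calibration(name): a dict with "fx", "fy", "cx", "cy" (pixels), "rvec" (rotation vector, rad) and "tvec" (3), from world to camera coordinates, as OpenCV has them. Camera axes: x right, y down, z forward; pixel columns grow to the right and rows downward; lengths in m; the calibration is good to about 2 mm. A picture is of the moment at which its call begins: read the wrist's pose just before it. get_calibration takes no time and is no camera call; for the wrist camera it gives the pose at the moment of the call.
- robot.hand_in(): hands the job in, once; it reports no verdict.
The state is a dict: "clock": time; "q": joint angles; "qd": joint speeds; "effort": joint torques, N m; "position": TCP position; "ee_rot": TCP orientation; "contact_force": force on the tool from outside, world axes, zero at the start; "ft_torque": the same for the moment, N m; "finger_gap": finger opening in m.
Only numpy, scipy, OpenCV 4.12 (cv2) and the standard library are available. Lean on these libraries where they do the work, as an engineer would, in place of code of your own. Each camera call takes 0.05 s, during which the arm holds its last target.

TASK

On the handpiece control unit, turn the small knob down in its well clockwise until its pointer ridge lines up with the mark on the index ring around the well. Then store the setting: press the round key until you feel it click and no further, and let it come up again. Leave the steel block, the file and the jar where they lie.

Things in the scene. Friction and masses are not known exactly. Their poses are not given: they have to be found in the camera images.
- unit: Grey control unit fixed on the bench, 190 (own x) x 250 (own y) mm, its flat panel 60 mm above the bench. Origin: centre of its underside. In its own frame the well's axis is at x -12, y +55 mm and the key's at x -12, y -65 mm. The round well is 78 mm across and 36 mm deep; beside the knob 28 mm is free all round, so a gripper must enter nearly closed.
- knob_top (a point): Centre of the top of the black knob in the well. The knob is a 22 mm wide upright cylinder, 28 mm tall, fluted for looks; it stands on the well's floor, its top 8 mm below the panel. A pale ridge 4 mm wide and 2 mm high runs on its top from the centre to the rim: the pointer, which is this point's x axis. z points up. Light friction (0.04 N m) holds the knob where it is left.
- knob (a joint): Turn of the knob in rad, growing clockwise seen from above, between end stops at 0 and 5.0. It starts near 0 and the mark is always 1.9 to 3.5 rad clockwise of the pointer, so usually two or three grasps are needed.
- mark (a point): The single dark raised mark (9 x 4 mm, 3 mm high) on the flat aluminium index ring (79 to 94 mm across, 3 mm high) that is fixed on the panel around the well. The point is the centre of the mark's top, 43.5 mm from the well's axis; its x axis points outward from the well's axis through the mark.
- key_top (a point): Centre of the top of the grey round key, 24 mm across, standing 12.5 mm above the panel when up. It sinks with the key. z points up.
- key (a joint): How far the key is pressed, in m: 0 up, 0.010 at its bottom stop. It is a spring dome key: the force rises over the first few millimetres to about 5 N, then drops to about 2 N while the key goes on down (the click), then rises again to 10 N as it is squashed against its stop. It comes up by itself when let go.
- block_center (a point): Centre of a loose steel bench block, 65 x 65 x 22 mm; leave it alone.
- file_center (a point): Middle of a loose needle file, 180 mm long along its x, wooden handle 18 mm thick; leave it alone.
- jar_center (a point): Centre of a loose amber jar, 48 mm across, 50 mm tall; leave it alone.

How it is judged:
By the outcome, as a careful person would: the job done as asked, in the order asked, and still so for the second after the job is handed in, with the robot touching nothing.
It also fails if it takes over 72 s, if anything falls off the work surface, if the arm or the gripper's body presses on something with over 40 N, if the wrist force passes 120 N, or if a joint passes its speed limit or range.

## Working session

There is one attempt and no reset: what is moved stays moved. The work goes in short steps, Python scripts to look and compute and a shell command to move; the robot and the scene stay as the last step left them, time stands still between calls to the robot, and variables do not carry over. Pictures are saved under pics/ and viewed, and the job is handed in when it is done.

```bash
mkdir -p pics; ls; python3 - <<'E'
from bench import readout, snapshot, get_calibration, robot
import cv2
s=readout.get_state();print(s)
for n in ["scene","top","wrist"]:
    c=get_calibration(n);print(n,c)
    cv2.imwrite(f"pics/{n}0.png",snapshot(n)[:,:,::-1])
E
```

```text
pics
{'clock': 0.0, 'q': array([ 1.43158552e+00,  2.55734384e-01,  1.06976190e-01, -5.07263833e-04,
       -1.42390478e+00, -2.84593769e-01]), 'qd': array([-0.00102963,  0.00127155,  0.00023867,  0.00051491, -0.00031389,
        0.00152321]), 'effort': array([-7.49410847e-04, -3.86626983e+01,  2.37935597e+01,  5.36507785e+00,
       -6.26149427e-03, -1.82504090e-05]), 'position': array([0.22590923, 0.50089844, 0.23038627]), 'ee_rot': array([-1.57075371e+00, -1.93243073e-03, -1.99467565e+00]), 'contact_force': array([0.78586269, 0.2839603 , 0.22657646]), 'ft_torque': array([ 0.04346101, -0.00028861, -0.03115199]), 'finger_gap': 0.08525513872407457}
scene {'fx': 545.2736449555064, 'fy': 545.2736449555064, 'cx': 323.6599652641577, 'cy': 244.2820132581284, 'rvec': array([ 1.34785092,  1.87038068, -1.07078255]), 'tvec': array([ 0.16212701, -0.21813902,  1.35819954])}
top {'fx': 538.3114182196134, 'fy': 538.3114182196134, 'cx': 325.245258202097, 'cy': 238.66067851896884, 'rvec': array([ 2.1887439 , -2.24535187,  0.09110952]), 'tvec': array([0.02346859, 0.58573471, 0.98539288])}
wrist {'fx': 365.7940802386561, 'fy': 365.7940802386561, 'cx': 312.8713210072789, 'cy': 241.6892240835515, 'rvec': array([-1.59491507,  2.47311236,  0.39017145]), 'tvec': array([ 0.54863551, -0.0411192 ,  0.38141175])}
```

View pics/top0.png

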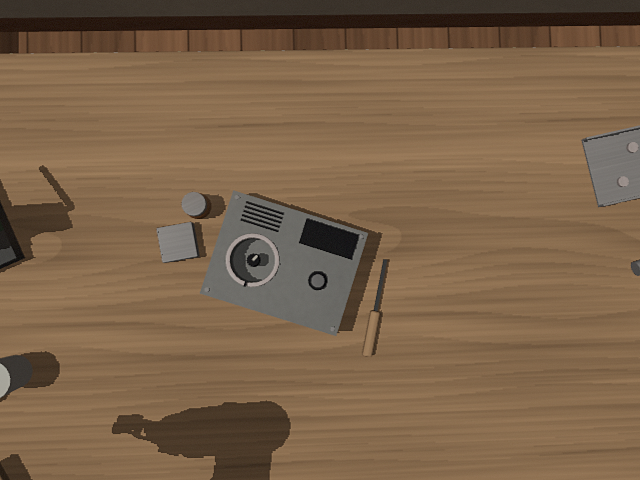

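View pics/scene0.png

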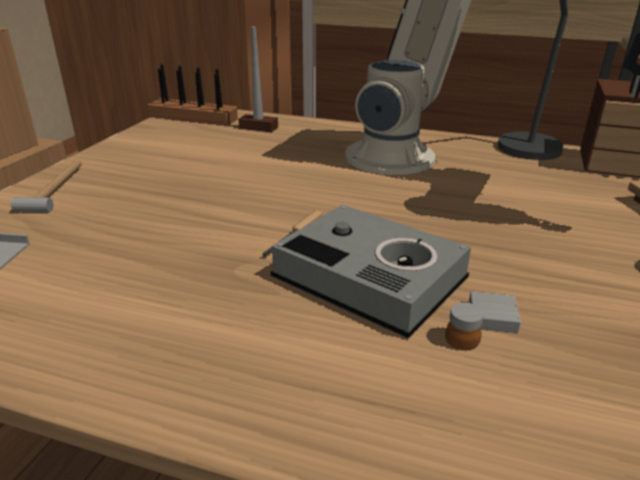

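View pics/wrist0.png

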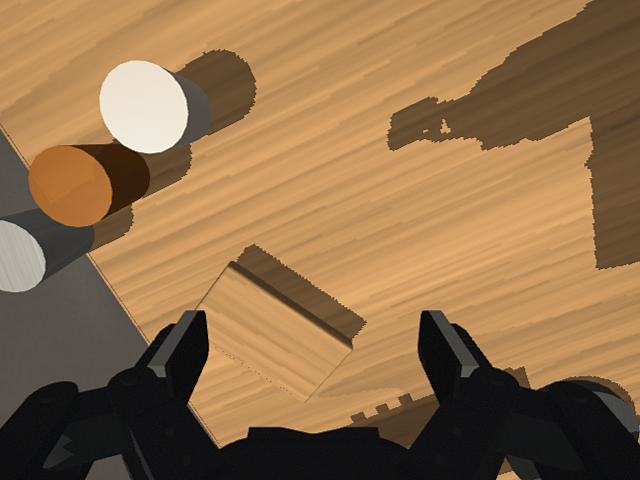

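```bash
cat > h.py <<'E'
import numpy as np, cv2
from bench import readout, snapshot, get_calibration, robot
def ray(c,u,v,z):
    R=cv2.Rodrigues(np.array(c['rvec']))[0]; t=np.array(c['tvec'])
    d=R.T@np.array([(u-c['cx'])/c['fx'],(v-c['cy'])/c['fy'],1.]); o=-R.T@t
    return o+d*(z-o[2])/d[2]
def proj(c,p):
    K=np.array([[c['fx'],0,c['cx']],[0,c['fy'],c['cy']],[0,0,1]])
    return cv2.projectPoints(np.array([p],float),c['rvec'],c['tvec'],K,None)[0].reshape(2)
E
python3 - <<'E'
from h import *
c=get_calibration("top")
for n,u,v,z in [("well",252,260,.063),("key",318,280.5,.0725),("mark",246,283.5,.063),("knob",255,260,.052),("c1",237,196,.06),("c2",366,235,.06),("c3",336,332,.06),("c4",203,291,.06),("jar",193,204,.05),("block",178,242,.022),("filetip",386,261,.003)]:
    print(n,ray(c,u,v,z).round(4))
im=cv2.imread("pics/top0.png")[190:340,195:395]
cv2.imwrite("pics/topc.png",cv2.resize(im,None,fx=4,fy=4,interpolation=cv2.INTER_CUBIC))
E
```

```text
well [0.5498 0.1395 0.063 ]
key [0.5112 0.0253 0.0725]
mark [0.5091 0.1508 0.063 ]
knob [0.5497 0.1353 0.052 ]
c1 [0.6631 0.1639 0.06  ]
c2 [ 0.5888 -0.0621  0.06  ]
c3 [ 0.4198 -0.0042  0.06  ]
c4 [0.498 0.226 0.06 ]
jar [0.6518 0.243  0.05  ]
block [0.5863 0.2768 0.022 ]
filetip [ 0.5418 -0.1048  0.003 ]
```

View pics/topc.png

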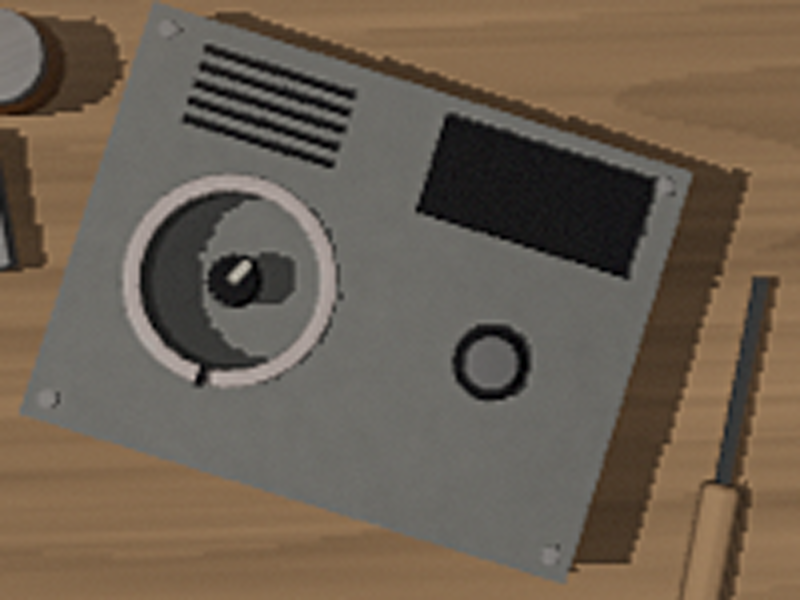

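```bash
python3 -m pendant '[{"translation":[0.02,-0.022,0],"turn":[0,0,0.05],"claw":35},{"translation":[0.06,-0.067,0],"turn":[0,0,0.15],"claw":35},{"translation":[0.1,-0.112,0],"turn":[0,0,0.25],"claw":35},{"translation":[0.14,-0.156,0],"turn":[0,0,0.35],"claw":35},{"translation":[0.18,-0.2,0],"turn":[0,0,0.45],"claw":35},{"translation":[0.22,-0.245,0],"turn":[0,0,0.55],"claw":35},{"translation":[0.26,-0.29,0],"turn":[0,0,0.6],"claw":35},{"translation":[0.3,-0.335,0],"turn":[0,0,0.6],"claw":35},{"translation":[0.324,-0.362,0],"turn":[0,0,0.6],"claw":35},{"translation":[0.324,-0.362,0],"turn":[0,0,0.6],"claw":35}]' 20
python3 - <<'E'
from h import *
s=readout.get_state();print(s['clock'],s['q'].round(3),s['position'],s['ee_rot'],s['finger_gap'],s['contact_force'])
c=get_calibration("wrist");print(c)
R=cv2.Rodrigues(np.array(c['rvec']))[0];print(-R.T@c['tvec'],R[2])
cv2.imwrite("pics/wrist1.png",snapshot("wrist")[:,:,::-1])
E
```

```text
clock: 1.4
position: [0.5509, 0.1369, 0.2296]
ee_rot: [-1.572, -0.002, -1.398]
contact_force: [-0.1, 0.2, 0.4]
finger_gap: 0.0302
1.4 [ 5.200e-01  2.920e-01  1.540e-01  1.000e-03 -1.434e+00  1.223e+00] [0.55094821 0.13691114 0.22957653] [-1.57234565 -0.00207314 -1.39835194] 0.0301889848529974 [-0.07620562  0.22590122  0.37460889]
{'fx': 365.7940802386561, 'fy': 365.7940802386561, 'cx': 312.8713210072789, 'cy': 241.6892240835515, 'rvec': array([-2.20412131,  1.85620007,  0.29306569]), 'tvec': array([0.03980228, 0.49733665, 0.55590167])}
[0.62959012 0.15093753 0.37254365] [-0.30720947 -0.05692655 -0.94993774]
```

View pics/wrist1.png

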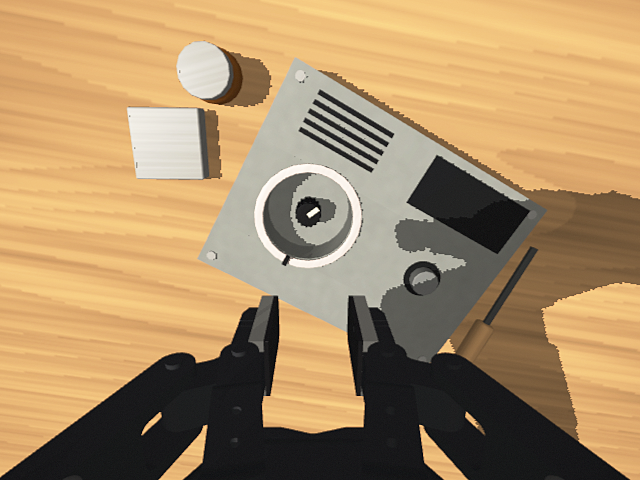

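```bash
python3 - <<'E'
from h import *
im=cv2.imread("pics/wrist1.png")[150:285,240:385]
cv2.imwrite("pics/w1c.png",cv2.resize(im,None,fx=4,fy=4,interpolation=cv2.INTER_CUBIC))
im=cv2.imread("pics/wrist1.png")[200:280,250:450]
E
```

```text
(no output)
```

View pics/w1c.png

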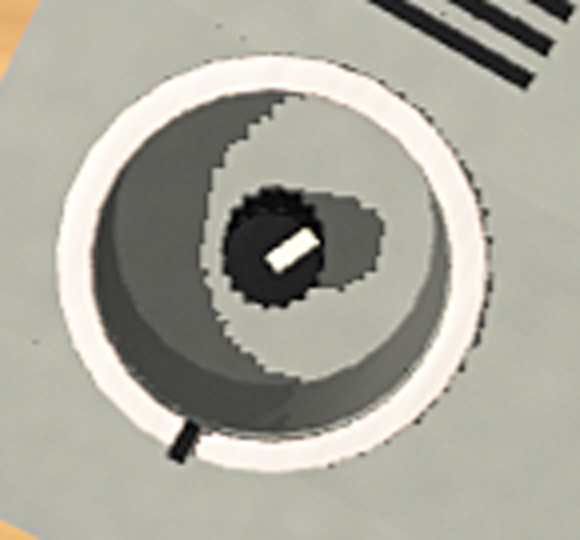

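```bash
cat >> h.py <<'E'
def fitring(im,c,box,thr,z=.063):
    x0,y0,x1,y1=box
    g=im[y0:y1,x0:x1].min(axis=2)
    m=(g>thr).astype(np.uint8)
    cs,_=cv2.findContours(m,cv2.RETR_EXTERNAL,cv2.CHAIN_APPROX_NONE)
    k=cv2.convexHull(max(cs,key=cv2.contourArea)).reshape(-1,2)+[x0,y0]
    P=np.array([ray(c,u,v,z)[:2] for u,v in k])
    from scipy.optimize import least_squares
    r=least_squares(lambda p:np.hypot(P[:,0]-p[0],P[:,1]-p[1])-p[2],[*P.mean(0),.047],loss='soft_l1',f_scale=.0005).x
    return r
E
python3 - <<'E'
from h import *
c=get_calibration("wrist")
im=cv2.imread("pics/wrist1.png")
r=fitring(im,c,(240,150,385,285),225);print(r)
f=lambda x,y,z:ray(c,240+(x-1.5)/4,150+(y-1.5)/4,z)
w=r[:2]
m=f(185,440,.066);a=f(272,261,.054);b=f(312,236,.054);kt=f(273,246,.052)
print(m,np.hypot(*(m[:2]-w)),kt,a,b)
am=np.arctan2(*(m[:2]-w)[::-1]);ap=np.arctan2(*(b-a)[:2][::-1]);ap2=np.arctan2(*(b[:2]-w)[::-1])
print(am,ap,ap2,(ap-am)%6.2832,(ap2-am)%6.2832)
key=ray(c,421,276,.0725);print(key,np.hypot(*(key[:2]-w)))
ct=get_calibration("top");it=cv2.imread("pics/top0.png")
for t in (140,150,160,170):print(fitring(it,ct,(220,228,285,292),t))
E
```

```text
[0.54959475 0.14225389 0.04622327]
[0.50887351 0.15471343 0.066     ] 0.04258472742336717 [0.55288043 0.14232729 0.052     ] [0.54992311 0.14203117 0.054     ] [0.5570918  0.13421353 0.054     ]
2.8446665382411958 -0.828673971419347 -0.8203519401345214 2.609859490339457 2.6181815216242827
[0.51655169 0.03351529 0.0725    ] 0.11364826241491517
[0.55033313 0.14008513 0.04556085]
[0.55043754 0.14087116 0.04461155]
[0.50793628 0.14581461 0.00179897]Traceback (most recent call last):
  File "<stdin>", line 13, in <module>
  File "h.py", line 15, in fitring
    k=cv2.convexHull(max(cs,key=cv2.contourArea)).reshape(-1,2)+[x0,y0]
                     ~~~^^^^^^^^^^^^^^^^^^^^^^^^
ValueError: max() iterable argument is empty
```

```bash
python3 -m pendant '[{"translation":[-0.001,0.004,-0.03],"turn":[0,0,0],"claw":35},{"translation":[-0.001,0.004,-0.07],"turn":[0,0,0],"claw":35},{"translation":[-0.001,0.004,-0.11],"turn":[0,0,0],"claw":35},{"translation":[-0.001,0.004,-0.14],"turn":[0,0,0],"claw":35},{"translation":[-0.001,0.004,-0.155],"turn":[0,0,0],"claw":35},{"translation":[-0.001,0.004,-0.155],"turn":[0,0,0],"claw":35},{"translation":[-0.001,0.004,-0.155],"turn":[0,0,0],"claw":35},{"translation":[-0.001,0.004,-0.155],"turn":[0,0,0],"claw":35},{"translation":[-0.001,0.004,-0.155],"turn":[0,0,0],"claw":35},{"translation":[-0.001,0.004,-0.155],"turn":[0,0,0],"claw":35}]' 20
python3 - <<'E'
from h import *
c=get_calibration("wrist")
im=snapshot("wrist")[:,:,::-1];cv2.imwrite("pics/wrist2.png",im)
p=readout.get_state()['position']
print(proj(c,p),proj(c,[.55,.141,.063]),proj(c,[.55,.141,.052]))
cv2.imwrite("pics/scene2.png",cv2.resize(snapshot("scene")[180:340,260:500,::-1],None,fx=3,fy=3))
E
```

```text
clock: 2.7
position: [0.5494, 0.1421, 0.0751]
ee_rot: [-1.572, -0.001, -1.397]
contact_force: [-0.0, -0.6, -0.4]
finger_gap: 0.0299
[312.59849949 312.75979173] [314.97233753 299.12844046] [314.78257737 288.97406922]
```

View pics/wrist2.png

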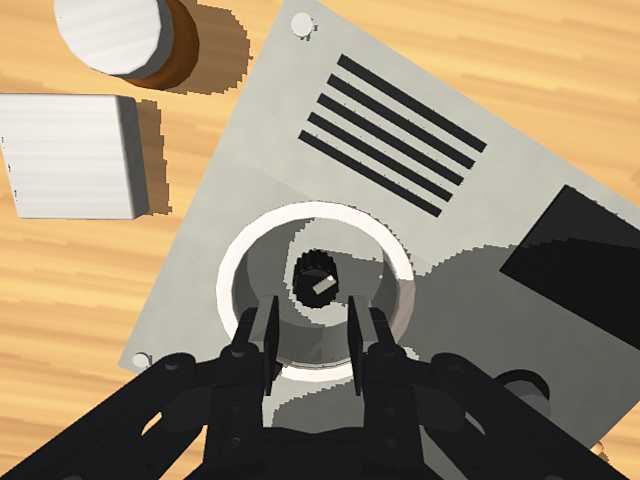

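View pics/scene2.png

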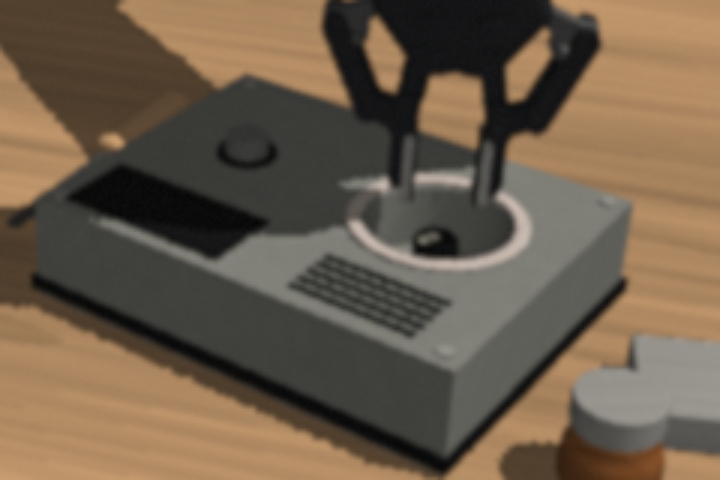

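```bash
python3 - <<'E'
from h import *
c=get_calibration("wrist")
for u,v,z in [(217,280,.063),(414.5,280,.063),(316,287,.052),(293,285,.052),(339,285,.052),(315.5,201,.063)]:
    print(u,v,ray(c,u,v,z))
E
```

```text
217 280 [0.5519441  0.18720392 0.063     ]
414.5 280 [0.56749964 0.09735108 0.063     ]
316 287 [0.55115748 0.14055829 0.052     ]
293 285 [0.5502827  0.15200546 0.052     ]
339 285 [0.55417994 0.12948686 0.052     ]
315.5 201 [0.5961662  0.14888837 0.063     ]
```

```bash
python3 -m pendant '[{"translation":[0.001,-0.001,0],"turn":[0,0,0],"claw":35},{"translation":[0.001,-0.001,-0.01],"turn":[0,0,0],"claw":35},{"translation":[0.001,-0.001,-0.02],"turn":[0,0,0],"claw":35},{"translation":[0.001,-0.001,-0.03],"turn":[0,0,0],"claw":35},{"translation":[0.001,-0.001,-0.038],"turn":[0,0,0],"claw":35},{"translation":[0.001,-0.001,-0.043],"turn":[0,0,0],"claw":35},{"translation":[0.001,-0.001,-0.047],"turn":[0,0,0],"claw":35},{"translation":[0.001,-0.001,-0.047],"turn":[0,0,0],"claw":35},{"translation":[0.001,-0.001,-0.047],"turn":[0,0,0],"claw":35},{"translation":[0.001,-0.001,-0.047],"turn":[0,0,0],"claw":35}]' 20
python3 - <<'E'
from h import *
im=snapshot("wrist")[:,:,::-1];cv2.imwrite("pics/wrist3.png",im)
E
```

```text
clock: 4.05
position: [0.5505, 0.1411, 0.0283]
ee_rot: [-1.571, -0.001, -1.397]
contact_force: [0.1, 0.4, 0.6]
finger_gap: 0.0301
```

View pics/wrist3.png

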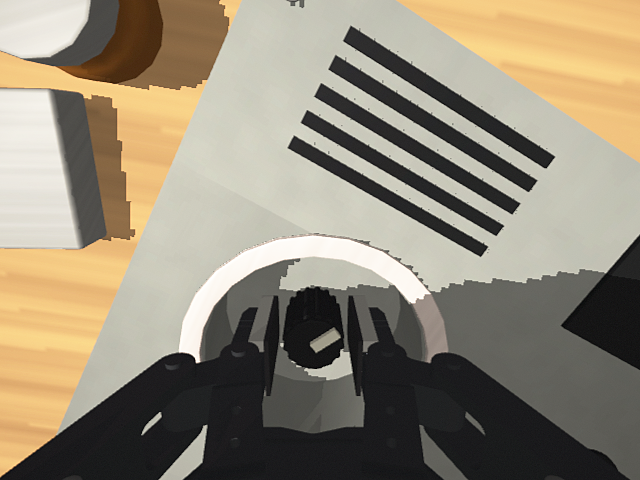

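```bash
python3 -m pendant '[{"translation":[0,0,0],"turn":[0,0,0],"claw":30},{"translation":[0,0,0],"turn":[0,0,0],"claw":26},{"translation":[0,0,0],"turn":[0,0,0],"claw":22},{"translation":[0,0,0],"turn":[0,0,0],"claw":18},{"translation":[0,0,0],"turn":[0,0,0],"claw":18},{"translation":[0,0,0],"turn":[0,0,-0.04],"claw":18},{"translation":[0,0,0],"turn":[0,0,-0.1],"claw":18},{"translation":[0,0,0],"turn":[0,0,-0.2],"claw":18},{"translation":[0,0,0],"turn":[0,0,-0.3],"claw":18},{"translation":[0,0,0],"turn":[0,0,-0.3],"claw":18}]' 25
python3 - <<'E'
from h import *
s=readout.get_state();print(s['ft_torque'],s['q'])
im=snapshot("wrist")[:,:,::-1];cv2.imwrite("pics/wrist4.png",im)
E
```

```text
clock: 5.35
position: [0.5505, 0.1411, 0.0284]
ee_rot: [-1.571, -0.001, -1.696]
contact_force: [-1.8, -1.4, 3.2]
finger_gap: 0.0213
[-0.26457649  0.28797127 -0.04329095] [ 0.52660824  0.43427506 -0.17757522  0.00108931 -0.96017922  0.9182511 ]
```

View pics/wrist4.png

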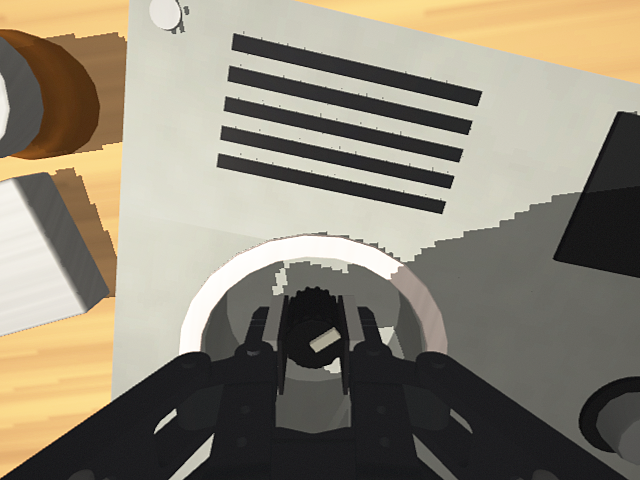

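```bash
python3 -m pendant '[{"translation":[0,0,0],"turn":[0,0,-0.1],"claw":18},{"translation":[0,0,0],"turn":[0,0,-0.27],"claw":18},{"translation":[0,0,0],"turn":[0,0,-0.44],"claw":18},{"translation":[0,0,0],"turn":[0,0,-0.61],"claw":18},{"translation":[0,0,0],"turn":[0,0,-0.78],"claw":18},{"translation":[0,0,0],"turn":[0,0,-0.95],"claw":18},{"translation":[0,0,0],"turn":[0,0,-1.12],"claw":18},{"translation":[0,0,0],"turn":[0,0,-1.29],"claw":18},{"translation":[0,0,0],"turn":[0,0,-1.4],"claw":18},{"translation":[0,0,0],"turn":[0,0,-1.4],"claw":18}]' 25
python3 - <<'E'
from h import *
im=snapshot("wrist")[:,:,::-1];cv2.imwrite("pics/wrist5.png",im)
E
```

```text
clock: 6.65
position: [0.5504, 0.141, 0.0284]
ee_rot: [-1.571, -0.002, -3.092]
contact_force: [-0.7, -0.1, 2.3]
finger_gap: 0.0212
```

View pics/wrist5.png

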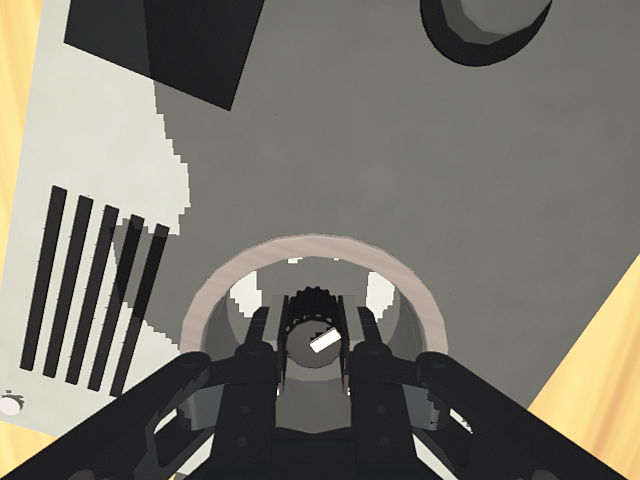

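```bash
python3 -m pendant '[{"translation":[0,0,0],"turn":[0,0,-0.1],"claw":18},{"translation":[0,0,0],"turn":[0,0,-0.25],"claw":18},{"translation":[0,0,0],"turn":[0,0,-0.4],"claw":18},{"translation":[0,0,0],"turn":[0,0,-0.55],"claw":18},{"translation":[0,0,0],"turn":[0,0,-0.7],"claw":18},{"translation":[0,0,0],"turn":[0,0,-0.83],"claw":18},{"translation":[0,0,0],"turn":[0,0,-0.91],"claw":18},{"translation":[0,0,0],"turn":[0,0,-0.91],"claw":18},{"translation":[0,0,0],"turn":[0,0,-0.91],"claw":18},{"translation":[0,0,0],"turn":[0,0,-0.91],"claw":18}]' 25
python3 - <<'E'
from h import *
im=snapshot("wrist")[:,:,::-1];cv2.imwrite("pics/wrist6.png",im)
cv2.imwrite("pics/w6c.png",cv2.resize(im[230:400,230:430],None,fx=3.5,fy=3.5))
E
```

```text
clock: 7.95
position: [0.5504, 0.141, 0.0284]
ee_rot: [-1.571, -0.002, 2.283]
contact_force: [-1.7, -1.4, 2.8]
finger_gap: 0.0212
```

View pics/wrist6.png

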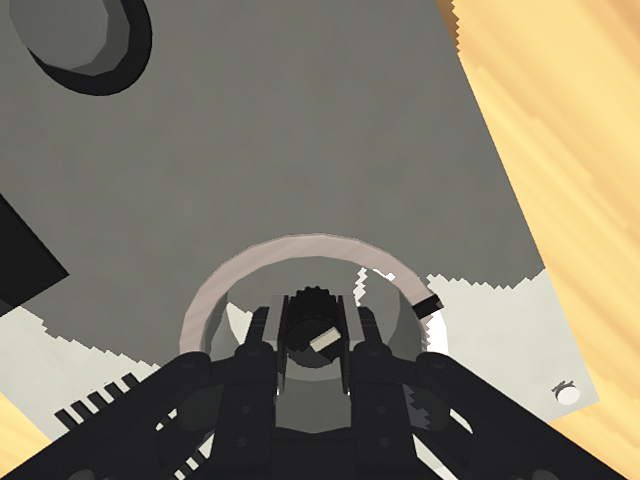

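View pics/w6c.png

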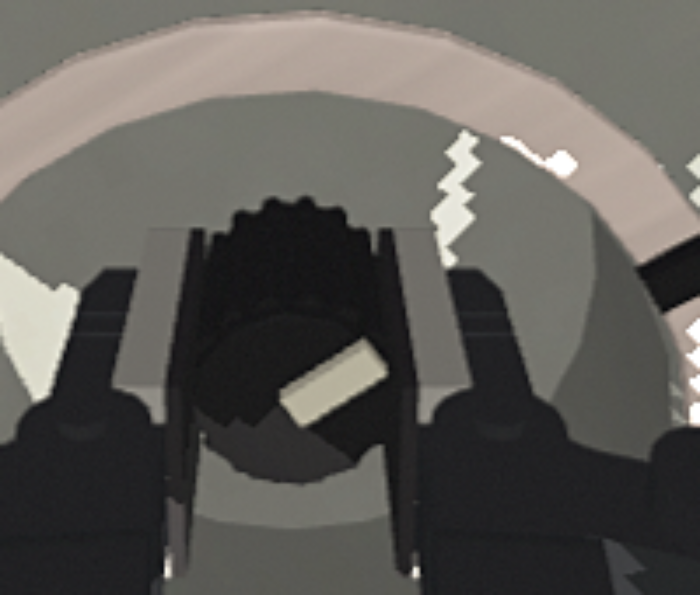

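```bash
python3 - <<'E'
from h import *
c=get_calibration("wrist")
f=lambda x,y,z:ray(c,230+(x+.5)/3.5-.5,230+(y+.5)/3.5-.5,z)
a=(f(280,392,.054)+f(298,422,.054))/2; b=(f(362,342,.054)+f(385,368,.054))/2
w=np.array([.5504,.141])
m=ray(c,426,305.5,.066)
ang=lambda d:np.arctan2(d[1],d[0])
print(a,b,np.hypot(*(b-a)[:2]),m,np.hypot(*(m[:2]-w)),ang(b-a),ang(b[:2]-w),ang(m[:2]-w))
# knob circle centre
print(f(298,398,.052), ray(c,181,330,.063),ray(c,446,330,.063),ray(c,313,234,.063))
E
```

```text
[0.55014619 0.14024017 0.054     ] [0.53957186 0.142828   0.054     ] 0.010886375163863177 [0.50870836 0.15285967 0.066     ] 0.04334564367135369 2.901582338196163 2.974350307994494 2.8644514785272155
[0.54967862 0.14110996 0.052     ] [0.56977978 0.09856385 0.063     ] [0.51124811 0.16652237 0.063     ] [0.51491583 0.11025295 0.063     ]
```

```bash
python3 -m pendant '[{"translation":[0,0,0],"turn":[0,0,0],"claw":27},{"translation":[0,0,0],"turn":[0,0,0],"claw":35},{"translation":[0,0,0],"turn":[0,0,0],"claw":35},{"translation":[0,0,0.02],"turn":[0,0,0],"claw":35},{"translation":[0,0,0.05],"turn":[0,0,0],"claw":35},{"translation":[0,0,0.08],"turn":[0,0,0],"claw":35},{"translation":[0,0,0.11],"turn":[0,0,0],"claw":35},{"translation":[0,0,0.122],"turn":[0,0,0],"claw":35},{"translation":[0,0,0.122],"turn":[0,0,0],"claw":35},{"translation":[0,0,0.122],"turn":[0,0,0],"claw":35}]' 25
python3 - <<'E'
from h import *
im=snapshot("wrist")[:,:,::-1];cv2.imwrite("pics/wrist7.png",im)
c=get_calibration("wrist");u,v=proj(c,[.55,.141,.06]).astype(int);print(u,v)
u0,v0=u-85,v-80;print(u0,v0)
cv2.imwrite("pics/w7c.png",cv2.resize(im[v0:v0+140,u0:u0+170],None,fx=4,fy=4,interpolation=cv2.INTER_CUBIC))
E
```

```text
clock: 9.25
position: [0.5496, 0.1408, 0.1488]
ee_rot: [-1.569, -0.003, 2.283]
contact_force: [0.4, -0.2, -0.6]
finger_gap: 0.0299
312 248
227 168
```

View pics/wrist7.png

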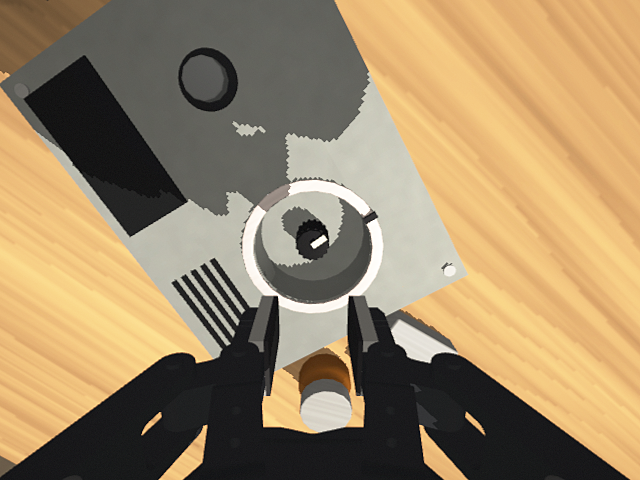

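View pics/w7c.png

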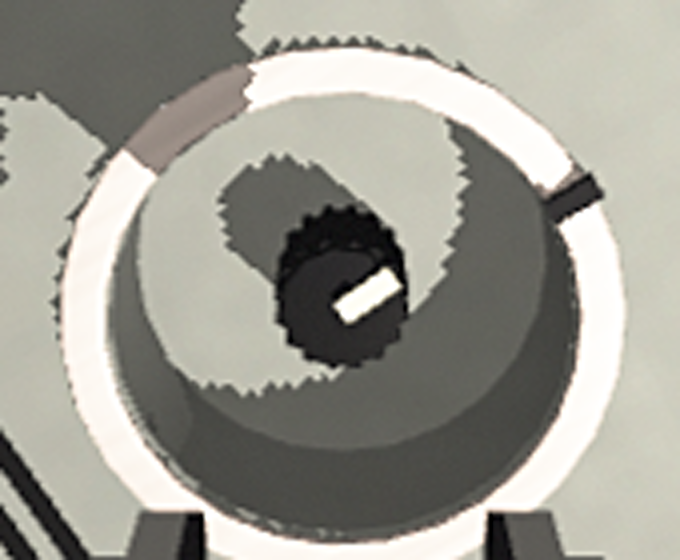

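```bash
cat >> h.py <<'E'
def measure(im,c,w0):
    # im BGR. ring fit
    u,v=proj(c,[*w0,.063]).astype(int)
    g=im.min(axis=2)
    # ridge: bright pixels within 11mm of the knob axis on plane .054
    def plane(z,rmin,rmax,cond,w):
        o=[]
        for y in range(max(v-95,0),min(v+95,480)):
            for x in range(max(u-95,0),min(u+95,640)):
                if cond(int(im[y,x].max())):
                    p=ray(c,x,y,z)[:2]
                    if rmin<np.hypot(*(p-w))<rmax:o.append(p)
        return np.array(o)
    return plane
E
python3 - <<'E'
from h import *
c=get_calibration("wrist");im=cv2.imread("pics/wrist7.png")
w0=np.array([.5504,.141])
pl=measure(im,c,w0)
# ring outer edge: detect by sub-sampling radial profiles
from scipy.optimize import least_squares
pts=[]
up=cv2.GaussianBlur(im.min(axis=2).astype(np.float32),(0,0),.7)
for th in np.arange(0,2*np.pi,.03):
    rs=np.arange(.042,.053,.0001)
    uv=np.array([proj(c,[w0[0]+r*np.cos(th),w0[1]+r*np.sin(th),.063]) for r in rs],np.float32)
    pr=cv2.remap(up,uv[:,0].reshape(-1,1),uv[:,1].reshape(-1,1),cv2.INTER_LINEAR).ravel()
    if pr[:20].max()>235:
        k=np.argmin(np.gradient(pr)); 
        if pr[k]>150: pts.append([w0[0]+rs[k]*np.cos(th),w0[1]+rs[k]*np.sin(th)])
P=np.array(pts);r=least_squares(lambda p:np.hypot(P[:,0]-p[0],P[:,1]-p[1])-p[2],[*w0,.047],loss='soft_l1',f_scale=.0003).x
print(len(P),r)
w=r[:2]
R=pl(.054,0,.0125,lambda g:g>170,w); M=pl(.066,.0385,.0485,lambda g:g<90,w)
ang=lambda d:np.arctan2(d[1],d[0])
for n,Q in (("ridge",R),("mark",M)):
    ce=Q.mean(0);e=np.linalg.svd(Q-ce)[2][0];e*=np.sign(e@(ce-w))
    print(n,len(Q),ce,np.hypot(*(ce-w)),"radial",ang(ce-w),"axis",ang(e), "ext",np.ptp((Q-ce)@e),np.ptp((Q-ce)@[e[1],-e[0]]))
cen=M.mean(0);
print("mark about", [ang(cen-np.array(x)) for x in ([.5504,.141],[.5497,.1411])])
cv2.imwrite
E
```

```text
168 [0.55031014 0.14065348 0.04645982]
ridge 164 [0.54983132 0.14136352] 0.0008563986863104518 radial 2.1640987485946916 axis 2.920394380620448 ext 0.02457076174500522 0.016868412671821997
mark 346 [0.54754182 0.15018243] 0.009922922532528859 radial 1.8535301475621384 axis -3.1026388336585193 ext 0.09397339418661438 0.09635345231131498
mark about [np.float64(1.8725569175605588), np.float64(1.8040912257253996)]
```

```bash
cat > ms.py <<'E'
from h import *
from scipy.ndimage import label
ang=lambda d:np.arctan2(d[1],d[0])
def grid(im,c,w,z,s=.0001,n=600):
    # rectify plane z around w: pixel (i,j) -> w + (i-n/2)*s , (j-n/2)*s
    xs=w[0]+(np.arange(n)-n/2)*s; ys=w[1]+(np.arange(n)-n/2)*s
    X,Y=np.meshgrid(xs,ys,indexing='ij'); P=np.stack([X,Y,np.full_like(X,z)],-1).reshape(-1,3)
    K=np.array([[c['fx'],0,c['cx']],[0,c['fy'],c['cy']],[0,0,1]])
    uv=cv2.projectPoints(P,c['rvec'],c['tvec'],K,None)[0].reshape(n,n,2).astype(np.float32)
    return cv2.remap(im,uv[...,0],uv[...,1],cv2.INTER_CUBIC),X,Y
def blob(mask,X,Y,w,near):
    L,k=label(mask);best=None
    for i in range(1,k+1):
        m=L==i
        if m.sum()<500: continue
        ce=np.array([X[m].mean(),Y[m].mean()]);d=np.hypot(*(ce-near))
        if best is None or d<best[0]: best=(d,m,ce)
    d,m,ce=best;Q=np.stack([X[m],Y[m]],1)-ce
    e=np.linalg.eigh(np.cov(Q.T))[1][:,-1];e*=np.sign(e@(ce-w))
    print("  n",m.sum(),"c",ce.round(5),"r",np.hypot(*(ce-w)).round(5),"radial",ang(ce-w).round(4),"axis",ang(e).round(4),"ext",np.ptp(Q@e).round(4),np.ptp(Q@[e[1],-e[0]]).round(4))
def run(im,c,w,a0):
    w=np.array(w);u=np.array([np.cos(a0),np.sin(a0)])
    G,X,Y=grid(im,c,w,.054,n=300);g=G.min(2);r=np.hypot(X-w[0],Y-w[1])
    for t in (130,160):print("ridge",t);blob((g>t)&(r<.0135),X,Y,w,w+.0055*u)
    G2,X,Y=grid(im,c,w,.066,n=1100);g=G2.max(2);r=np.hypot(X-w[0],Y-w[1])
    for t in (70,90,110):print("mark",t);blob((g<t)&(r>.037)&(r<.05),X,Y,w,w+.0435*u)
    return G,G2
E
python3 - <<'E'
from ms import *
c=get_calibration("wrist");im=cv2.imread("pics/wrist7.png")
G,G2=run(im,c,[.5503,.14065],2.87)
cv2.imwrite("pics/g7.png",np.hstack([cv2.resize(G,(500,500)),cv2.resize(G2[:500,300:800],(300,300)).repeat(1,0) if 0 else cv2.resize(G2,(500,500))])[:, :800+200][:, :])
E
```

```text
ridge 130
  n 5195 c [0.54518 0.14184] r 0.00526 radial 2.9139 axis 2.9124 ext 0.0117 0.0048
ridge 160
  n 4838 c [0.54518 0.14183] r 0.00525 radial 2.9154 axis 2.9142 ext 0.0115 0.0046
mark 70
  n 5945 c [0.51233 0.15549] r 0.04077 radial 2.7691 axis -2.4682 ext 0.0281 0.0098
mark 90
  n 8129 c [0.51362 0.15629] r 0.03987 radial 2.7386 axis -2.3596 ext 0.0293 0.0133
mark 110
  n 16175 c [0.51852 0.15596] r 0.03527 radial 2.6925 axis -2.3062 ext 0.0659 0.0257
```

```bash
sed -i 's/(r>.037)&(r<.05)/(r>.0405)\&(r<.0475)/' ms.py; python3 - <<'E'
from ms import *
c=get_calibration("wrist");im=cv2.imread("pics/wrist7.png")
G,G2=run(im,c,[.5503,.14065],2.87)
cr=G2[0:350,450:850]
cv2.imwrite("pics/g7.png",cv2.resize(cr,None,fx=2,fy=2)[:600])
for a in (2.80,2.85,2.9): print(a,((.5503+.0435*np.cos(a)-.5503)/.0001+550-0)*2,((.0435*np.sin(a))/.0001+550-450)*2)
E
```

```text
ridge 130
  n 5195 c [0.54518 0.14184] r 0.00526 radial 2.9139 axis 2.9124 ext 0.0117 0.0048
ridge 160
  n 4838 c [0.54518 0.14183] r 0.00525 radial 2.9154 axis 2.9142 ext 0.0115 0.0046
mark 70
  n 2992 c [0.50818 0.15342] r 0.04401 radial 2.8472 axis 2.8124 ext 0.0071 0.0046
mark 90
  n 3143 c [0.50817 0.15341] r 0.04402 radial 2.8475 axis 2.8041 ext 0.0072 0.0048
mark 110
  n 3290 c [0.50817 0.15337] r 0.04401 radial 2.8483 axis 2.8025 ext 0.0072 0.005
2.8 280.2665636182668 491.43969063563736
2.85 266.7251033288122 450.10587073801366
2.9 255.26639631985665 408.1469164161647
```

View pics/g7.png

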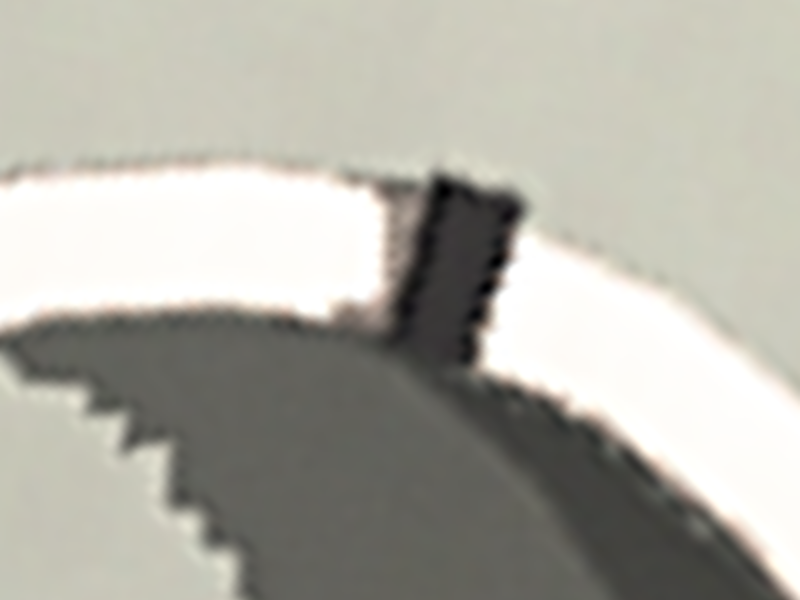

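```bash
python3 - <<'E'
from ms import *
c=dict(fx=365.7940802386561,fy=365.7940802386561,cx=312.8713210072789,cy=241.6892240835515,rvec=np.array([-2.20412131,1.85620007,0.29306569]),tvec=np.array([0.03980228,0.49733665,0.55590167]))
im=cv2.imread("pics/wrist1.png")
w=np.array([.5496,.1422])
for w in ([.5496,.1422],[.5503,.1413]):
  w=np.array(w)
  G,X,Y=grid(im,c,w,.054,n=300);g=G.min(2);r=np.hypot(X-w[0],Y-w[1])
  u=np.array([np.cos(-.82),np.sin(-.82)])
  for t in (130,160,190):blob((g>t)&(r<.0115),X,Y,w,w+.0055*u)
  G2,X,Y=grid(im,c,w,.066,n=1100);g=G2.max(2);r=np.hypot(X-w[0],Y-w[1])
  u=np.array([np.cos(2.85),np.sin(2.85)])
  for t in (90,120):blob((g<t)&(r>.0405)&(r<.0475),X,Y,w,w+.0435*u)
cv2.imwrite("pics/g1.png",cv2.resize(G,(600,600)))
E
```

```text
n 4700 c [0.55362 0.13734] r 0.0063 radial -0.88 axis -0.7576 ext 0.0105 0.0048
  n 4319 c [0.55369 0.13729] r 0.00639 radial -0.8765 axis -0.7588 ext 0.0103 0.0045
  n 3918 c [0.55375 0.13724] r 0.00647 radial -0.874 axis -0.7624 ext 0.0101 0.0042
  n 2456 c [0.5076  0.15413] r 0.04366 radial 2.8649 axis 2.776 ext 0.0067 0.0042
  n 2898 c [0.50751 0.15407] r 0.04374 radial 2.8668 axis 2.7023 ext 0.0072 0.0052
  n 5200 c [0.554   0.13695] r 0.00571 radial -0.8654 axis -0.7668 ext 0.0116 0.0048
  n 4752 c [0.55404 0.13693] r 0.00575 radial -0.8634 axis -0.771 ext 0.0113 0.0045
  n 4267 c [0.55406 0.13691] r 0.00578 radial -0.8625 axis -0.7764 ext 0.0111 0.0043
  n 2697 c [0.50817 0.15394] r 0.04399 radial 2.8502 axis 2.754 ext 0.0073 0.0042
  n 3084 c [0.50813 0.15386] r 0.044 radial 2.8522 axis 2.7114 ext 0.0075 0.0052
```

View pics/g1.png

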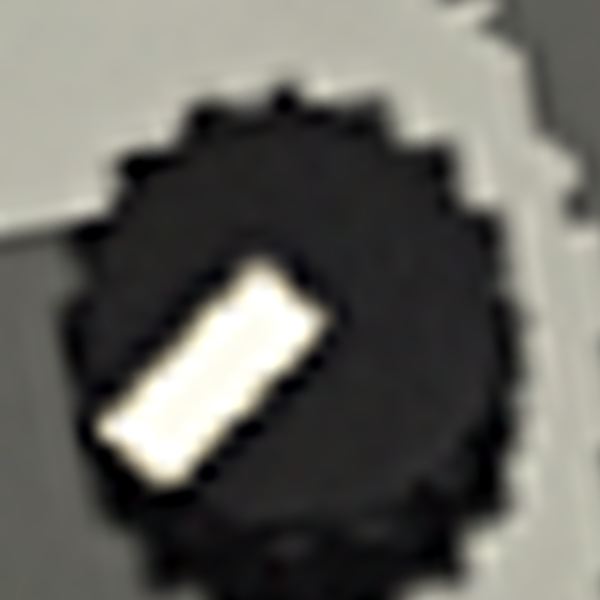

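```bash
python3 -m pendant '[{"translation":[0.001,0,-0.03],"turn":[0,0,0],"claw":35},{"translation":[0.001,0,-0.06],"turn":[0,0,0],"claw":35},{"translation":[0.001,0,-0.08],"turn":[0,0,0],"claw":35},{"translation":[0.001,0,-0.09],"turn":[0,0,0],"claw":35},{"translation":[0.001,0,-0.1],"turn":[0,0,0],"claw":35},{"translation":[0.001,0,-0.11],"turn":[0,0,0],"claw":35},{"translation":[0.001,0,-0.117],"turn":[0,0,0],"claw":35},{"translation":[0.001,0,-0.12],"turn":[0,0,0],"claw":35},{"translation":[0.001,0,-0.12],"turn":[0,0,0],"claw":35},{"translation":[0.001,0,-0.12],"turn":[0,0,0],"claw":35}]' 25
python3 -m pendant '[{"translation":[0,0,0],"turn":[0,0,0],"claw":30},{"translation":[0,0,0],"turn":[0,0,0],"claw":26},{"translation":[0,0,0],"turn":[0,0,0],"claw":22},{"translation":[0,0,0],"turn":[0,0,0],"claw":18},{"translation":[0,0,0],"turn":[0,0,0],"claw":18},{"translation":[0,0,0],"turn":[0,0,-0.03],"claw":18},{"translation":[0,0,0],"turn":[0,0,-0.06],"claw":18},{"translation":[0,0,0],"turn":[0,0,-0.06],"claw":18},{"translation":[0,0,0],"turn":[0,0,-0.06],"claw":18},{"translation":[0,0,0],"turn":[0,0,-0.06],"claw":18}]' 25
```

```text
clock: 10.55
position: [0.5509, 0.1409, 0.0292]
ee_rot: [-1.569, -0.002, 2.283]
contact_force: [0.8, -0.1, 0.3]
finger_gap: 0.0297
clock: 11.8
position: [0.5508, 0.1413, 0.0296]
ee_rot: [-1.57, -0.003, 2.223]
contact_force: [-3.9, 2.5, 4.7]
finger_gap: 0.0208
```

```bash
python3 -m pendant '[{"translation":[0,0,0],"turn":[0,0,0],"claw":27},{"translation":[0,0,0],"turn":[0,0,0],"claw":35},{"translation":[0,0,0],"turn":[0,0,0],"claw":35},{"translation":[0,0,0.02],"turn":[0,0,0],"claw":35},{"translation":[0,0,0.05],"turn":[0,0,0],"claw":35},{"translation":[0,0,0.08],"turn":[0,0,0],"claw":35},{"translation":[0,0,0.11],"turn":[0,0,0],"claw":35},{"translation":[0,0,0.122],"turn":[0,0,0],"claw":35},{"translation":[0,0,0.122],"turn":[0,0,0],"claw":35},{"translation":[0,0,0.122],"turn":[0,0,0],"claw":35}]' 25
cat >> ms.py <<'E'
from scipy.optimize import least_squares
def ring(im,c,w0):
    up=cv2.GaussianBlur(im.min(axis=2).astype(np.float32),(0,0),.7); w=np.array(w0)
    for it in range(2):
        pts=[]
        for th in np.arange(0,2*np.pi,.03):
            if abs((th-2.85+np.pi)%(2*np.pi)-np.pi)<.12: continue
            rs=np.arange(.043,.052,.0001)
            K=np.array([[c['fx'],0,c['cx']],[0,c['fy'],c['cy']],[0,0,1]])
            uv=cv2.projectPoints(np.array([[w[0]+r*np.cos(th),w[1]+r*np.sin(th),.063] for r in rs]),c['rvec'],c['tvec'],K,None)[0].reshape(-1,2).astype(np.float32)
            if uv.min()<0 or uv[:,0].max()>638 or uv[:,1].max()>478: continue
            pr=cv2.remap(up,uv[:,0].reshape(-1,1),uv[:,1].reshape(-1,1),cv2.INTER_LINEAR).ravel()
            gr=np.gradient(pr);k=np.argmin(gr)
            if gr[k]<-2 and pr[:k+1].max()>140: pts.append([w[0]+rs[k]*np.cos(th),w[1]+rs[k]*np.sin(th)])
        P=np.array(pts);r=least_squares(lambda p:np.hypot(P[:,0]-p[0],P[:,1]-p[1])-p[2],[*w,.047],loss='soft_l1',f_scale=.0003).x
        w=r[:2]
    print("ring",len(P),r);return w
def full(im,c,w0,a0=2.85):
    w=ring(im,c,w0); return run(im,c,w,a0)
E
cat > look.py <<'E'
import sys
from ms import *
n=sys.argv[1]
c=get_calibration("wrist");im=snapshot("wrist")[:,:,::-1].copy();cv2.imwrite(f"pics/{n}.png",im)
np.save(f"pics/{n}.npy",np.r_[c['rvec'],c['tvec']])
full(im,c,[.5503,.1408])
E
python3 look.py wrist8
python3 - <<'E'
from ms import *
c=dict(fx=365.7940802386561,fy=365.7940802386561,cx=312.8713210072789,cy=241.6892240835515,rvec=np.array([-2.20412131,1.85620007,0.29306569]),tvec=np.array([0.03980228,0.49733665,0.55590167]))
full(cv2.imread("pics/wrist1.png"),c,[.55,.1415])
E
```

```text
clock: 13.05
position: [0.5501, 0.141, 0.15]
ee_rot: [-1.567, -0.004, 2.223]
contact_force: [0.6, 0.4, 0.8]
finger_gap: 0.0299
ring 183 [0.55028355 0.14073764 0.04646267]
ridge 130
  n 5169 c [0.54529 0.14219] r 0.0052 radial 2.8579 axis 2.8554 ext 0.0117 0.0048
ridge 160
  n 4800 c [0.54528 0.14219] r 0.00521 radial 2.859 axis 2.856 ext 0.0115 0.0046
mark 70
  n 2994 c [0.50817 0.15351] r 0.04401 radial 2.847 axis 2.8322 ext 0.0071 0.0047
mark 90
  n 3164 c [0.50814 0.15349] r 0.04403 radial 2.8477 axis 2.8287 ext 0.0071 0.0049
mark 110
  n 3322 c [0.50813 0.15345] r 0.04403 radial 2.8486 axis 2.8331 ext 0.0071 0.0054
ring 202 [0.55026988 0.14087857 0.04648022]
ridge 130
  n 10011 c [0.54253 0.14297] r 0.00801 radial 2.8777 axis -1.8686 ext 0.027 0.0167
ridge 160
  n 8528 c [0.54214 0.14275] r 0.00834 radial 2.9152 axis -1.834 ext 0.0269 0.0158
mark 70
  n 2439 c [0.50825 0.15396] r 0.04401 radial 2.8399 axis 2.7995 ext 0.0071 0.0038
mark 90
  n 2698 c [0.50826 0.1539 ] r 0.04399 radial 2.841 axis 2.7577 ext 0.0073 0.0042
mark 110
  n 2950 c [0.50824 0.15385] r 0.04399 radial 2.8421 axis 2.7294 ext 0.0074 0.0048
```

View pics/wrist8.png

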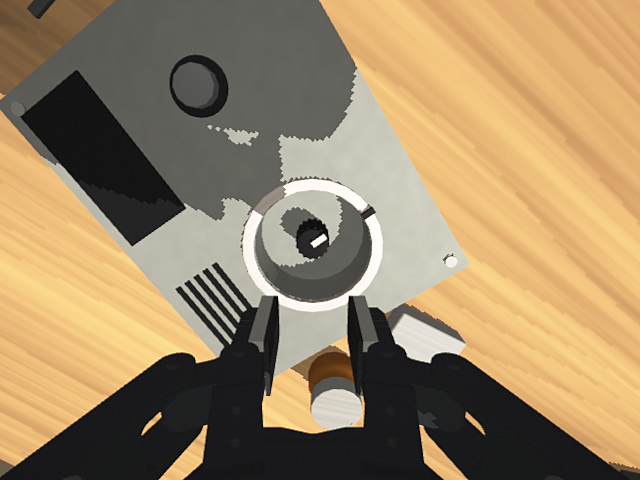

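```bash
python3 -m pendant '[{"translation":[0,0,0],"turn":[0,0,0],"claw":20},{"translation":[-0.005,-0.015,0],"turn":[0,0,0],"claw":10},{"translation":[-0.013,-0.04,0],"turn":[0,0,0],"claw":0},{"translation":[-0.022,-0.066,0],"turn":[0,0,0],"claw":0},{"translation":[-0.03,-0.09,0],"turn":[0,0,0],"claw":0},{"translation":[-0.036,-0.108,0],"turn":[0,0,0],"claw":0},{"translation":[-0.038,-0.114,0],"turn":[0,0,0],"claw":0},{"translation":[-0.038,-0.114,0],"turn":[0,0,0],"claw":0},{"translation":[-0.038,-0.114,0],"turn":[0,0,0],"claw":0},{"translation":[-0.038,-0.114,0],"turn":[0,0,0],"claw":0}]' 20
python3 - <<'E'
from h import *
c=get_calibration("wrist");im=snapshot("wrist")[:,:,::-1];cv2.imwrite("pics/wrist9.png",im)
for p in ([.512,.027,.0725],[.5123,.027,.0725],[.5112,.0253,.0725]):print(proj(c,p))
c=get_calibration("top");im=snapshot("top")[:,:,::-1];cv2.imwrite("pics/top9.png",im)
E
```

```text
clock: 14.35
position: [0.5123, 0.0276, 0.1499]
ee_rot: [-1.567, -0.004, 2.223]
contact_force: [0.1, -0.2, -0.2]
finger_gap: 0.0
[312.49690576 253.05754639]
[312.21291766 253.40865308]
[311.14039745 250.59936307]
```

View pics/wrist9.png

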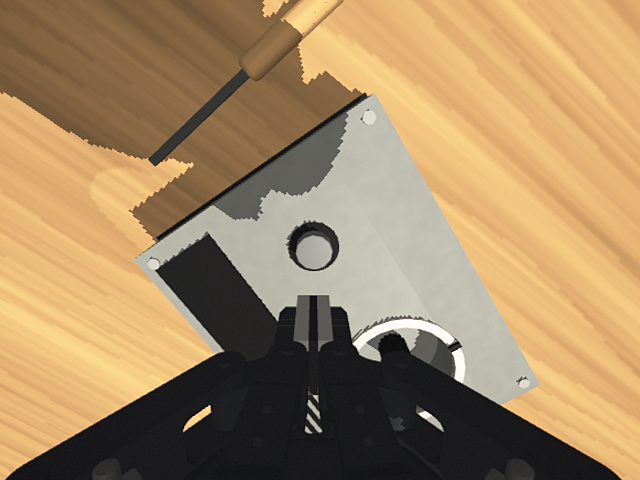

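```bash
python3 -m pendant '[{"translation":[-0.0005,-0.0005,-0.02],"turn":[0,0,0],"claw":0},{"translation":[-0.0005,-0.0005,-0.04],"turn":[0,0,0],"claw":0},{"translation":[-0.0005,-0.0005,-0.055],"turn":[0,0,0],"claw":0},{"translation":[-0.0005,-0.0005,-0.065],"turn":[0,0,0],"claw":0},{"translation":[-0.0005,-0.0005,-0.07],"turn":[0,0,0],"claw":0},{"translation":[-0.0005,-0.0005,-0.073],"turn":[0,0,0],"claw":0},{"translation":[-0.0005,-0.0005,-0.075],"turn":[0,0,0],"claw":0},{"translation":[-0.0005,-0.0005,-0.075],"turn":[0,0,0],"claw":0},{"translation":[-0.0005,-0.0005,-0.075],"turn":[0,0,0],"claw":0},{"translation":[-0.0005,-0.0005,-0.075],"turn":[0,0,0],"claw":0}]' 20
python3 - <<'E'
from bench import readout
print(readout.get_state()['contact_force'],readout.get_state()['position'])
E
```

```text
clock: 15.7
position: [0.5118, 0.027, 0.0751]
ee_rot: [-1.567, -0.003, 2.223]
contact_force: [-0.7, -0.9, -0.1]
finger_gap: -0.0002
[-0.65548137 -0.94334152 -0.0841556 ] [0.51181391 0.02697998 0.07508505]
```

Above the key, no contact. Now lower in small steps and read the force after each.

```bash
python3 -m pendant '[{"translation":[0,0,-0.001],"turn":[0,0,0],"claw":0},{"translation":[0,0,-0.002],"turn":[0,0,0],"claw":0},{"translation":[0,0,-0.003],"turn":[0,0,0],"claw":0},{"translation":[0,0,-0.0035],"turn":[0,0,0],"claw":0},{"translation":[0,0,-0.004],"turn":[0,0,0],"claw":0},{"translation":[0,0,-0.004],"turn":[0,0,0],"claw":0},{"translation":[0,0,-0.004],"turn":[0,0,0],"claw":0},{"translation":[0,0,-0.004],"turn":[0,0,0],"claw":0},{"translation":[0,0,-0.004],"turn":[0,0,0],"claw":0},{"translation":[0,0,-0.004],"turn":[0,0,0],"claw":0}]'
python3 -m pendant '[{"translation":[0,0,-0.0005],"turn":[0,0,0],"claw":0},{"translation":[0,0,-0.001],"turn":[0,0,0],"claw":0},{"translation":[0,0,-0.001],"turn":[0,0,0],"claw":0},{"translation":[0,0,-0.001],"turn":[0,0,0],"claw":0},{"translation":[0,0,-0.001],"turn":[0,0,0],"claw":0},{"translation":[0,0,-0.001],"turn":[0,0,0],"claw":0},{"translation":[0,0,-0.001],"turn":[0,0,0],"claw":0},{"translation":[0,0,-0.001],"turn":[0,0,0],"claw":0},{"translation":[0,0,-0.001],"turn":[0,0,0],"claw":0},{"translation":[0,0,-0.001],"turn":[0,0,0],"claw":0}]'
```

```text
clock: 16.95
position: [0.5119, 0.027, 0.0711]
ee_rot: [-1.568, -0.003, 2.223]
contact_force: [-2.4, 0.3, 5.1]
finger_gap: 0.0
clock: 18.2
position: [0.5119, 0.027, 0.0702]
ee_rot: [-1.568, -0.003, 2.223]
contact_force: [-2.1, 0.7, 5.6]
finger_gap: 0.0002
```

```bash
python3 -m pendant '[{"translation":[0,0,-0.0005],"turn":[0,0,0],"claw":0},{"translation":[0,0,-0.0007],"turn":[0,0,0],"claw":0},{"translation":[0,0,-0.0007],"turn":[0,0,0],"claw":0},{"translation":[0,0,-0.0007],"turn":[0,0,0],"claw":0},{"translation":[0,0,-0.0007],"turn":[0,0,0],"claw":0},{"translation":[0,0,-0.0007],"turn":[0,0,0],"claw":0},{"translation":[0,0,-0.0007],"turn":[0,0,0],"claw":0},{"translation":[0,0,-0.0007],"turn":[0,0,0],"claw":0},{"translation":[0,0,-0.0007],"turn":[0,0,0],"claw":0},{"translation":[0,0,-0.0007],"turn":[0,0,0],"claw":0}]'

```

```text
clock: 19.45
position: [0.5119, 0.027, 0.0695]
ee_rot: [-1.568, -0.003, 2.223]
contact_force: [-1.4, 0.7, 3.4]
finger_gap: -0.0
```

```bash
python3 -m pendant '[{"translation":[0,0,-0.0003],"turn":[0,0,0],"claw":0},{"translation":[0,0,-0.0006],"turn":[0,0,0],"claw":0},{"translation":[0,0,-0.0006],"turn":[0,0,0],"claw":0},{"translation":[0,0,-0.0006],"turn":[0,0,0],"claw":0},{"translation":[0,0,-0.0006],"turn":[0,0,0],"claw":0},{"translation":[0,0,-0.0006],"turn":[0,0,0],"claw":0},{"translation":[0,0,-0.0006],"turn":[0,0,0],"claw":0},{"translation":[0,0,-0.0006],"turn":[0,0,0],"claw":0},{"translation":[0,0,-0.0006],"turn":[0,0,0],"claw":0},{"translation":[0,0,-0.0006],"turn":[0,0,0],"claw":0}]'

```

```text
clock: 20.7
position: [0.5118, 0.027, 0.0688]
ee_rot: [-1.567, -0.003, 2.223]
contact_force: [-0.9, 0.2, 2.2]
finger_gap: 0.0002
```

```bash
python3 -m pendant '[{"translation":[0,0,-0.0003],"turn":[0,0,0],"claw":0},{"translation":[0,0,-0.0005],"turn":[0,0,0],"claw":0},{"translation":[0,0,-0.0005],"turn":[0,0,0],"claw":0},{"translation":[0,0,-0.0005],"turn":[0,0,0],"claw":0},{"translation":[0,0,-0.0005],"turn":[0,0,0],"claw":0},{"translation":[0,0,-0.0005],"turn":[0,0,0],"claw":0},{"translation":[0,0,-0.0005],"turn":[0,0,0],"claw":0},{"translation":[0,0,-0.0005],"turn":[0,0,0],"claw":0},{"translation":[0,0,-0.0005],"turn":[0,0,0],"claw":0},{"translation":[0,0,-0.0005],"turn":[0,0,0],"claw":0}]'

```

```text
clock: 21.95
position: [0.5118, 0.027, 0.0684]
ee_rot: [-1.567, -0.003, 2.223]
contact_force: [-1.2, 0.4, 2.1]
finger_gap: 0.0002
```

```bash
python3 -m pendant '[{"translation":[0,0,-0.0003],"turn":[0,0,0],"claw":0},{"translation":[0,0,-0.0005],"turn":[0,0,0],"claw":0},{"translation":[0,0,-0.0005],"turn":[0,0,0],"claw":0},{"translation":[0,0,-0.0005],"turn":[0,0,0],"claw":0},{"translation":[0,0,-0.0005],"turn":[0,0,0],"claw":0},{"translation":[0,0,-0.0005],"turn":[0,0,0],"claw":0},{"translation":[0,0,-0.0005],"turn":[0,0,0],"claw":0},{"translation":[0,0,-0.0005],"turn":[0,0,0],"claw":0},{"translation":[0,0,-0.0005],"turn":[0,0,0],"claw":0},{"translation":[0,0,-0.0005],"turn":[0,0,0],"claw":0}]'

```

```text
clock: 23.2
position: [0.5118, 0.027, 0.0678]
ee_rot: [-1.567, -0.003, 2.223]
contact_force: [0.5, 0.3, 1.9]
finger_gap: 0.0002
```

```bash
python3 -m pendant '[{"translation":[0,0,-0.0002],"turn":[0,0,0],"claw":0},{"translation":[0,0,-0.0004],"turn":[0,0,0],"claw":0},{"translation":[0,0,-0.0004],"turn":[0,0,0],"claw":0},{"translation":[0,0,-0.0004],"turn":[0,0,0],"claw":0},{"translation":[0,0,-0.0004],"turn":[0,0,0],"claw":0},{"translation":[0,0,-0.0004],"turn":[0,0,0],"claw":0},{"translation":[0,0,-0.0004],"turn":[0,0,0],"claw":0},{"translation":[0,0,-0.0004],"turn":[0,0,0],"claw":0},{"translation":[0,0,-0.0004],"turn":[0,0,0],"claw":0},{"translation":[0,0,-0.0004],"turn":[0,0,0],"claw":0}]'

```

```text
clock: 24.45
position: [0.5118, 0.027, 0.0675]
ee_rot: [-1.568, -0.003, 2.223]
contact_force: [-1.3, 0.4, 0.8]
finger_gap: 0.0001
```

```bash
python3 -m pendant '[{"translation":[0,0,-0.0003],"turn":[0,0,0],"claw":0},{"translation":[0,0,-0.0005],"turn":[0,0,0],"claw":0},{"translation":[0,0,-0.0005],"turn":[0,0,0],"claw":0},{"translation":[0,0,-0.0005],"turn":[0,0,0],"claw":0},{"translation":[0,0,-0.0005],"turn":[0,0,0],"claw":0},{"translation":[0,0,-0.0005],"turn":[0,0,0],"claw":0},{"translation":[0,0,-0.0005],"turn":[0,0,0],"claw":0},{"translation":[0,0,-0.0005],"turn":[0,0,0],"claw":0},{"translation":[0,0,-0.0005],"turn":[0,0,0],"claw":0},{"translation":[0,0,-0.0005],"turn":[0,0,0],"claw":0}]'

```

```text
clock: 25.7
position: [0.5118, 0.027, 0.0669]
ee_rot: [-1.567, -0.003, 2.223]
contact_force: [-0.8, 1.5, 2.9]
finger_gap: -0.0
```

```bash
python3 -m pendant '[{"translation":[0,0,0.002],"turn":[0,0,0],"claw":0},{"translation":[0,0,0.006],"turn":[0,0,0],"claw":0},{"translation":[0,0,0.015],"turn":[0,0,0],"claw":0},{"translation":[0,0,0.035],"turn":[0,0,0],"claw":0},{"translation":[0,0,0.06],"turn":[0,0,0],"claw":0},{"translation":[0,0.03,0.083],"turn":[0,0,0],"claw":5},{"translation":[0.01,0.07,0.083],"turn":[0,0,0],"claw":10},{"translation":[0.03,0.1,0.083],"turn":[0,0,0],"claw":20},{"translation":[0.039,0.114,0.083],"turn":[0,0,0],"claw":35},{"translation":[0.039,0.114,0.083],"turn":[0,0,0],"claw":35}]'
python3 look.py wrist10
python3 - <<'E'
from h import *
c=get_calibration("scene");im=snapshot("scene")[:,:,::-1];cv2.imwrite("pics/scene10.png",im)
s=readout.get_state();print(s['contact_force'],s['position'])
E
```

```text
clock: 26.95
position: [0.551, 0.1414, 0.1497]
ee_rot: [-1.567, -0.003, 2.224]
contact_force: [-1.3, 0.3, -0.4]
finger_gap: 0.0301
ring 183 [0.55026292 0.14064818 0.04645702]
ridge 130
  n 5146 c [0.54531 0.14219] r 0.00519 radial 2.8396 axis 2.8441 ext 0.0117 0.0048
ridge 160
  n 4783 c [0.5453  0.14218] r 0.00519 radial 2.842 axis 2.8418 ext 0.0114 0.0045
mark 70
  n 2980 c [0.50818 0.15352] r 0.04401 radial 2.8448 axis 2.8239 ext 0.0071 0.0046
mark 90
  n 3141 c [0.50817 0.15349] r 0.04401 radial 2.8455 axis 2.821 ext 0.0071 0.0049
mark 110
  n 3381 c [0.50804 0.15338] r 0.0441 radial 2.8487 axis 2.9583 ext 0.0074 0.0072
[-0.00354424  0.14510418  0.93366194] [0.55045736 0.14032315 0.14992858]
```

View pics/wrist10.png

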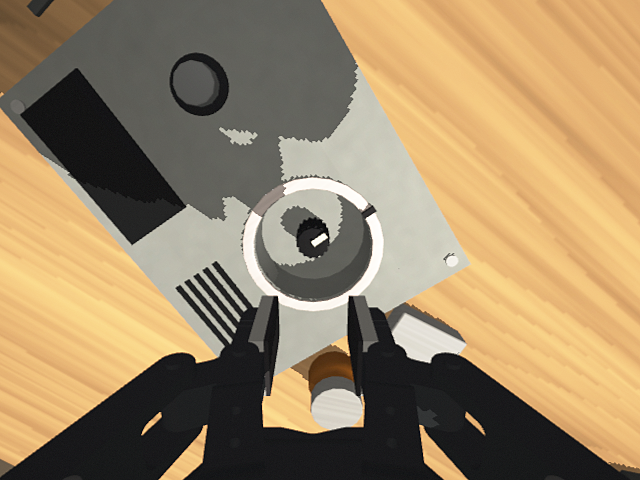

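View pics/scene10.png

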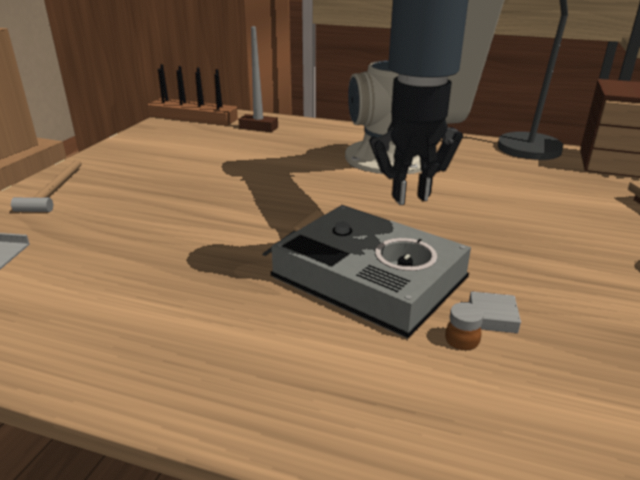

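The ridge and the mark agree within about 0.01 rad, the key is up again, and the loose objects are where they were. I'm handing the job in.

```bash
python3 -c "
from bench import robot
print(robot.hand_in())"
```

```text
the job is handed in; nothing more can be done
None
```

I turned the knob about 2.66 rad clockwise to the mark in two grasps, then stored the setting with one press of the key. I handed in at about 27 s with the gripper open and clear of everything; no verdict was reported.

- **Knob:** my first estimate left the pointer about 0.065 rad short, so I gripped it again and turned it 0.06 rad further. In the last wrist picture the pointer ridge is at 2.843 rad and the mark at about 2.846 rad. The picture before it, with the knob untouched between the two, showed a gap of about 0.01 rad, so that is roughly the measuring error.
- **Key:** the force rose to about 5.6 N and fell to about 2 N. I kept lowering it in steps of about 0.5 mm until the force just began to rise again, at 2.9 N, then lifted. That was about 5.6 mm down by the nominal key height, well short of the 10 mm stop. The force readings scatter by about 0.7 N, and one reading in the dip was 0.8 N. I therefore went a little past the bottom of the dip to be sure of the click.
- **After release:** the key appears at the same place in the picture as before the press, so it came up.
- **Loose objects:** the steel block and jar look unmoved in the last pictures. The file is mostly in shadow there, but the arm never went near it.

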